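# Lock the starter box lid with the flat-blade driver

## Robot

A 7-joint arm with a two-finger parallel gripper is mounted at the origin on the work surface. World frame = base frame: x ahead of the robot, y to its left, z up, the work surface at z = 0. Lengths are in m, angles in rad, forces in N, time in s.
With the tool pointing down it reaches from about 0.425 to 0.875 m from the base axis. Payload 4.7 kg.
Tool frame: the origin (TCP) lies at the very end of the fingers, on their centre line; the grasp point (between the pads) lies 19 mm behind it; z points along the fingers, y is the direction in which the jaws open and shut (so a half turn about z gives the same grasp; the last joint's range is limited). The gripper opens to 87 mm and grips with 3 to 60 N. Pads are 19 mm wide; open, the fingers measure 117 mm over their backs; the gripper's body (75 mm by 190 mm) begins 51 mm behind the grasp point.
Start: joints at [1.305, 0.321, -0.07, 1.45, 0.023, 1.371, -0.057], TCP at [0.179, -0.625, 0.223] pointing down, gripper open.
Joint ranges: [-2.86, 2.86], [-0.3, 2.09], [-1.38, 1.24], [0.06, 2.45], [-1.56, 4.7], [0.09, 2.05], [-2.69, 2.69]. Speed limits (rad/s): [2.57, 2.57, 3.14, 3.14, 3.14, 3.14, 3.14].

## Interface

Orientations are given as a rotation vector (axis times angle).
In Python, from bench import ctrl gives the robot as it stands. The module is installed in compiled form; this text tells all that it offers.
- The arm moves only by the tool move_arm, never from a script. Its arguments are lists of equal length, an entry for each row: "dp": the shift along the tool's x, y, z in units of 30 mm (1.0 is 30 mm), a list of three; "turn": the turn about the tool's z in units of 5 degrees (1.0 is 5 degrees); "jaw": the opening, from -1 (shut) to 1 (fully open). A call has 1 to 5 rows; each row is the pose to reach, as a shift and turn from the pose commanded when the call began, along the tool's axes at that moment; what a row does not reach only later rows make up. A row lasts 1/10 s, in which the tool goes at most 50 mm and 8.59 degrees, less where a joint would pass 70% of its speed; a pose out of reach is approached as far as the arm can. A call with a gripper value outside its range is refused whole. The fingers move at their own pace and stop on an object; "grip_force" is the grip in N (left out, the last holds). Time passes only in rows, so rows that repeat a pose let the fingers close. It gives the time, the measured TCP pose, the force and the opening at its end, in the units of the state.
- ctrl.get_state(): the state, without advancing time (a new reading comes with each control period).
- ctrl.get_image(name): name is "scene" or "top"; returns the picture (384x512x3 uint8, red, green, blue); there is no depth.
- ctrl.camera_info(name): a dict with "intrinsics" (3x3 intrinsics, pixels), "extrinsics" (4x4, takes a point from world to camera coordinates). Camera axes: x right, y up, looking along -z (the intrinsics and any distortion apply to the point x, -y, -z); pixel columns grow to the right and rows downward; lengths in m; the calibration is good to about 2 mm. A picture is of the moment at which its call begins. camera_info takes no time and is no camera call.
- ctrl.close_job(): hands the job in, once; it reports no verdict.
Trained networks look in the newest picture that a camera, given by its name, has taken for a name from the list of things; names that differ only in an ending like _2 or _b are one class to them, and where a whole thing is asked for, a point or a joint stands for the part that bears it (a point fixed in the world has none). Each returns a list of dicts, best first, with "confidence" (0 to 1); they miss things now and then, are a little off and sometimes report something else, mostly with a low value. They report only what shows in the picture. A call takes as long as a camera call.
- ctrl.look_for(camera, target): "rect" ([centre column, centre row, width, height] in pixels, round what is visible of it).
- ctrl.masks_of(camera, target): "region" (384x512 bool, what is visible of it) and "rect" ([centre column, centre row, width, height] in pixels, round what is visible of it).
The state is a dict: "time": time; "joint_positions": joint angles; "qd": joint speeds; "joint_torque": joint torques, N m; "position": TCP position; "tool_rot": TCP orientation; "ft_force": force on the tool from outside, world axes, zero at the start; "torque": the same for the moment, N m; "grip_width": opening from 0.0 (shut) to 1.0 (fully open).
Only numpy, scipy, OpenCV 4.12 (cv2) and the standard library are available. Lean on these libraries where they do the work, as an engineer would, in place of code of your own. Each camera call takes 0.05 s, during which the arm holds its last target. There are 200 camera calls.

## Task

Lock the lid of the grey starter box with the wide flat-blade driver from the rack: set its blade in the slot of the cam lock, press the lid down gently until it comes up solid, and turn the lock clockwise a quarter turn until it meets its stop, forcing nothing. Then hang the driver upright in the rack again. Touch the box with the driver's blade only, and leave the other things where they are.

Things in the scene. Friction and masses are not known exactly. Their poses are not given: they have to be found in the camera images.
- slot (a point): The lock's slot: centre of its mouth, on top of the round steel head (32 mm across, inside a 45 mm bezel, 8 mm above the lid's sheet). A closed pocket 22 long, 4.6 wide, 6 mm deep. y runs along the slot, x across it, z up out of it. It turns with the lock and tips up to 4 degrees with the lid
- cam (a joint): Turn of the cam lock, rad, growing clockwise seen from above. It starts open, -0.05 to 0.25 (slot about parallel to the lid's front edge); 1.571 is hard against its stop, locked. It takes 0.015 N m to turn and stays where it is left; at the stop 0.1 N m is plenty, 0.2 too much. Its tongue under the lid meets the keeper's side at about 0.7 and cannot pass until the lid is pressed down
- lid (a joint): Lid angle about its hinge (200 mm beyond the lock), rad. Unlocked it stands at 0.07 on a sponge gasket; 0.01 rad is 2 mm at the lock; pressing takes 0.65 N per mm. The tongue clears the keeper 4 to 11.5 mm down; 1.5 mm further the lid is solid. The keeper is hand-set: where is only felt. 12 N is always enough, 20 N too much. Locked and let go, the lid rises to bear on it, at 0.01 to 0.055
- box: Grey sheet-steel starter box lying on its back, fixed: 240 (x) by 280 (y) by 105 mm high with its lid. Origin: centre of its underside, x from the lock's edge (front) to the hinge. The lock's axis is at x -80 mm, y 0; the lid's sheet there is 93 mm up at lid angle 0, 107 mm at rest
- driver_grip (a point): Wide flat-blade driver, half-way up its handle: black, square, 28 by 28 mm, 64 mm long, with flat sides. z up along the tool, x along the blade's width. From here down: collar (34 mm round) 34 to 38 mm, then the 10 mm shank, blade edge 98 mm; the handle's top is 35 mm up. 0.16 to 0.26 kg. It starts hanging in one of the end holes of the rack
- blade (a point): Middle of the driver's blade edge, 98 mm straight below the middle of the handle. Blade 18 mm wide (x) and 3 mm thick (y), a little thinner in the last 3 mm (16.8 by 2.2 mm). z points up the tool
- rack: Driver rack, fixed: steel strip 55 (x) by 200 mm (y), top 75 mm up, 5 mm thick, on two end legs, three 24 mm holes 65 mm apart along y. Origin: centre of its underside. A hung tool rests with its collar on the strip, blade or point down through the hole; the driver's blade edge is then 15 mm above the bench
- rack_hole0 (a point): End hole at y -65 mm of the rack: centre, on the strip's top face, 75 mm up. 24 mm across
- rack_hole1 (a point): Middle hole of the rack: centre, on the strip's top face, 75 mm up. 24 mm across. Empty at the start
- rack_hole2 (a point): End hole at y +65 mm of the rack: centre, on the strip's top face, 75 mm up. 24 mm across
- awl_grip (a point): Bystander: a pointed awl with a round black handle 27 mm thick, hanging in the rack's other end hole. This point is half-way up the handle. Leave it
- oil_can_mid (a point): Bystander: blue oil can, 62 mm across, 130 mm tall, standing. This point is half-way up. Leave it
- socket_mid (a point): Bystander: steel deep socket, 30 mm across, 60 mm tall, standing. This point is half-way up. Leave it
- spanner: Bystander: steel spanner 180 mm long lying on the bench. Origin at its middle, x along it. Leave it

How it is judged:
By the outcome, as a careful person would: the job done as asked, in the order asked, and still so for the second after the job is handed in, with the robot touching nothing.
It also fails if it takes over 72 s, if anything falls off the work surface, if the arm or the gripper's body presses on something with over 40 N, if the wrist force passes 120 N, or if a joint passes its speed limit or range.

## Working session

There is one attempt and no reset: what is moved stays moved. The work goes in short steps, Python scripts to look and compute and a tool call to move; the robot and the scene stay as the last step left them, time stands still between calls to the robot, and variables do not carry over. Pictures are saved under pics/ and viewed, about 8 in all and at most 12, crops included, and the job is handed in when it is done.

Besides the shell and the picture viewer there is one more tool, called after ">>>" by a JSON object that holds its "api" and its "payload". move_arm: Moves the arm, as the interface text tells. Its arguments: {"type":"object","properties":{"dp":{"type":"array","items":{"type":"array","items":{"type":"number"}}},"turn":{"type":"array","items":{"type":"number"}},"jaw":{"type":"array","items":{"type":"number"}},"grip_force":{"type":"number"}},"required":["dp","turn","jaw"]}

```bash
mkdir -p pics; cat > h.py <<'E'
import numpy as np,cv2
from bench import ctrl
from scipy.spatial.transform import Rotation as R
def cam(n):
    c=ctrl.camera_info(n);return np.array(c["intrinsics"]),np.array(c["extrinsics"]),c
def proj(n,P):
    K,E,_=cam(n);P=np.atleast_2d(P);p=P@E[:3,:3].T+E[:3,3];p=p*[1,-1,-1];q=p@K.T;return q[:,:2]/q[:,2:]
def ray(n,uv):
    K,E,_=cam(n);d=np.linalg.inv(K)@[uv[0],uv[1],1];d=d*[1,-1,-1];Rm=E[:3,:3];return -Rm.T@E[:3,3],Rm.T@d
def at_z(n,uv,z):
    o,d=ray(n,uv);return o+d*(z-o[2])/d[2]
def save(n,f):
    im=ctrl.get_image(n);cv2.imwrite("pics/"+f,cv2.cvtColor(im,cv2.COLOR_RGB2BGR));return im
E
cat > a.py <<'E'
from h import *
np.set_printoptions(precision=4,suppress=True)
s=ctrl.get_state();print(s)
a=[save(n,n+"0.png") for n in("scene","top")]
cv2.imwrite("pics/both.png",cv2.cvtColor(np.hstack(a),cv2.COLOR_RGB2BGR))
for n in("scene","top"):
    print(n,cam(n)[2])
    for t,z in [("slot",.115),("box",.1),("driver_grip",.113),("rack",.075),("rack_hole0",.075),("rack_hole1",.075),("rack_hole2",.075),("awl_grip",.113),("oil_can_mid",.065),("socket_mid",.03),("spanner",.0)]:
        for r in ctrl.look_for(n,t)[:2]:
            print(t,round(r["confidence"],2),np.round(r["rect"],1),at_z(n,r["rect"][:2],z))
E
python3 a.py
```

```text
{'time': 0.0, 'joint_positions': array([ 1.3051,  0.3218, -0.0701,  1.4517,  0.0226,  1.3708, -0.0569]), 'qd': array([-0.0001, -0.001 , -0.0003,  0.0008,  0.0004, -0.0008,  0.    ]), 'joint_torque': array([ -0.0004, -49.1284,  -0.4041, -31.2527,  -0.064 ,   0.0437,
         0.0002]), 'position': array([ 0.1793, -0.6242,  0.2215]), 'tool_rot': array([-3.1091, -0.4378,  0.0005]), 'ft_force': array([ 0.2927, -0.5494,  1.0311]), 'torque': array([-0.0105, -0.0035, -0.015 ]), 'grip_width': 0.9965042703417168}
scene {'intrinsics': array([[446.9406,   0.    , 257.8136],
       [  0.    , 446.9406, 183.8373],
       [  0.    ,   0.    ,   1.    ]]), 'extrinsics': array([[ 0.8454,  0.5339,  0.014 , -0.447 ],
       [-0.4252,  0.6569,  0.6226,  0.2557],
       [ 0.3232, -0.5323,  0.7824, -1.3292],
       [ 0.    ,  0.    ,  0.    ,  1.    ]])}
slot 0.42 [309.2  98.   12.6   5.1] [0.557  0.2036 0.115 ]
box 0.93 [330.  131.7 140.3 130. ] [0.6534 0.1365 0.1   ]
box 0.66 [308.6  98.1   9.9   4.3] [0.5488 0.2187 0.1   ]
driver_grip 0.89 [205.8 212.1  16.3  31.6] [ 0.5451 -0.2339  0.113 ]
driver_grip
[... 1206 characters left out ...]
  36.6] [ 0.5315 -0.2801  0.075 ]
rack_hole0 0.75 [332.  219.4  92.7  31.7] [ 0.5314 -0.2764  0.075 ]
rack_hole0 0.25 [136.4 186.1 135.  122.1] [0.6278 0.2062 0.075 ]
rack_hole1 0.75 [332.  219.4  92.7  31.7] [ 0.5314 -0.2764  0.075 ]
rack_hole1 0.25 [136.4 186.1 135.  122.1] [0.6278 0.2062 0.075 ]
rack_hole2 0.75 [332.  219.4  92.7  31.7] [ 0.5314 -0.2764  0.075 ]
rack_hole2 0.25 [136.4 186.1 135.  122.1] [0.6278 0.2062 0.075 ]
awl_grip 0.67 [368.3 224.7  16.4  16.2] [ 0.5161 -0.3556  0.113 ]
oil_can_mid 0.86 [272.5 143.3  27.   34.8] [ 0.728  -0.1354  0.065 ]
socket_mid 0.52 [255.4 243.1  10.7   8. ] [ 0.4765 -0.0854  0.03  ]
socket_mid 0.21 [131.8 216.4  19.9  11. ] [0.5542 0.23   0.03  ]
```

```bash
python3 - <<'E'
import cv2,numpy as np
t=cv2.imread("pics/top0.png");s=cv2.imread("pics/scene0.png")
def c(i,x,y,w,h,f):return cv2.resize(i[y:y+h,x:x+w],None,fx=f,fy=f,interpolation=cv2.INTER_CUBIC)
A=c(t,60,120,170,130,2.3);B=c(t,270,180,130,80,3)
C=c(s,250,60,160,130,2.4);D=c(s,120,180,130,130,2.4)
o=np.zeros((600,800,3),np.uint8)
for im,x,y in((A,0,0),(B,400,0),(C,0,300),(D,400,285)):
    h=min(im.shape[0],600-y);w=min(im.shape[1],800-x);o[y:y+h,x:x+w]=im[:h,:w]
cv2.imwrite("pics/v1.png",o)
E
```

```text
(no output)
```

View pics/v1.png

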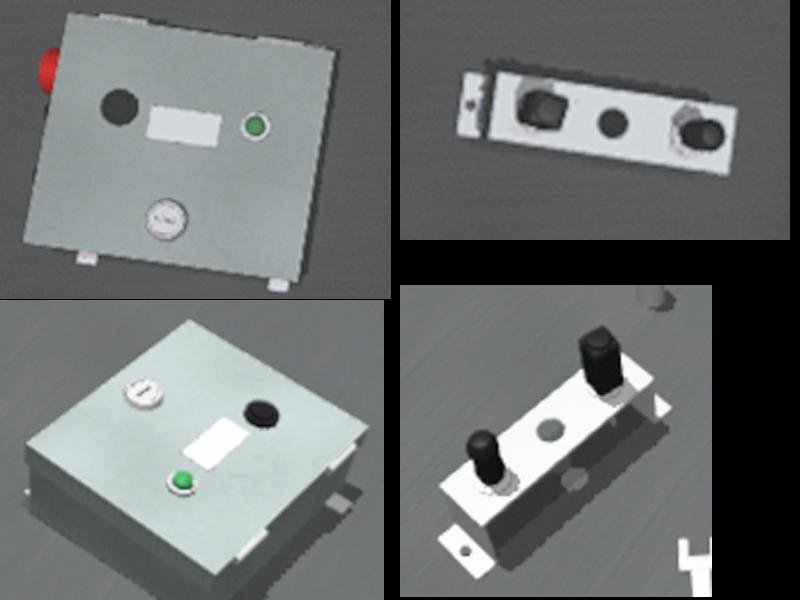

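View pics/both.png

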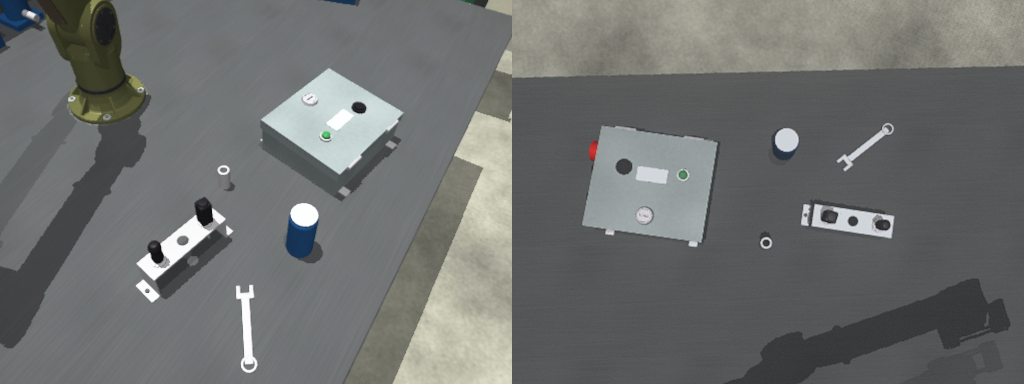

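The driver is the square handle at top-picture (317,215), and the awl is at (368,225). The middle hole is at (341,221). The lock is at (132,215) in top and (309.5,98.5) in scene.

```bash
cat > m.py <<'E'
from h import *
from scipy.optimize import least_squares
np.set_printoptions(precision=4,suppress=True)
T=np.mean([ctrl.get_image("top").astype(float) for _ in range(4)],0);S=np.mean([ctrl.get_image("scene").astype(float) for _ in range(4)],0)
T=T.mean(2);S=S.mean(2)
def tri(uv1,uv2):
    A=[];b=[]
    for n,u in(("top",uv1),("scene",uv2)):
        o,d=ray(n,u);d/=np.linalg.norm(d);M=np.eye(3)-np.outer(d,d);A.append(M);b.append(M@o)
    x=np.linalg.lstsq(np.vstack(A),np.hstack(b),rcond=None)[0]
    return x,np.linalg.norm(A[0]@x-b[0])+np.linalg.norm(A[1]@x-b[1])
def blob(I,c,r,th):
    y,x=np.mgrid[:384,:512];m=np.hypot(x-c[0],y-c[1])<r
    w=np.where(m,np.clip(I-th,0,None),0);return np.array([(w*x).sum(),(w*y).sum()])/w.sum()
for n,I,c in(("T",T,(132,215)),("S",S,(309.5,98.5))):
    print(n,I[int(c[1])-10:int(c[1])+11,int(c[0])-11:int(c[0])+13].astype(int))
# lid quad (top cam): mask edges
for n in("top","scene"):
    r=ctrl.masks_of(n,"box")[0];m=r["region"].astype(np.uint8)
    c=max(cv2.findContours(m,0,2)[0],key=cv2.contourArea);print(n,cv2.approxPolyDP(c,4,True)[:,0].tolist())
    for t in("rack","driver_grip"):
        for r in ctrl.masks_of(n,t)[:1]:
            c=max(cv2.findContours(r["region"].astype(np.uint8),0,2)[0],key=cv2.contourArea);print(n,t,r["confidence"],cv2.minAreaRect(c))
print(T[205:225,306:328].astype(int))
E
python3 m.py
```

```text
T [[163 163 162 162 160 161 161 162 162 163 162 161 162 162 162 161 161 160
  160 161 159 160 157 158]
 [163 162 161 160 160 160 162 164 149 139 130 123 125 129 142 158 163 162
  160 159 158 158 159 158]
 [162 161 161 161 161 161 147 135 120 142 161 158 154 129 107 119 135 155
  162 160 159 160 159 159]
 [162 161 160 160 162 146 145 168 166 155 177 189 186 182 174 139 106 118
  149 161 160 160 161 160]
 [161 161 161 162 144 148 169 190 200 186 190 191 184 182 180 184 151 100
  112 149 163 160 160 161]
 [161 162 162 152 149 166 187 196 204 212 212 205 202 191 184 200 196 145
   95 124 156 162 162 160]
 [161 163 163 151 174 178 195 212 211 210 211 210 211 211 212 211 194 182
  138 101 144 164 163 161]
 [162 163 151 164 181 191 205 211 210 211 210 210 210 211 211 212 198 205
  164  98 126 157 162 161]
 [162 162 138 167 193 206 191 196 209 197 203 211 211 212 211 212 213 196
  164 121 114 148 164 161]
 [162 163 145 171 205 215 156 177 212 202 193 197 203 207 199 205 213 190
  179 142 115 148 163 162]
 [163 165 151 172 204 213 177 181 188 201 177 152 159 195 196 197 212 200
  193 147 122 
[... 4803 characters left out ...]
8  86  84  83  81  75  74  67
   51 161 212 214]
 [213 216 159  64  44  46  49  60  76  68  78  89  86  87  82  78  75  63
   57 180 218 213]
 [211 214 162  73  40  44  49  62  82  72  69  80  87  87  83  80  72  56
  111 191 216 213]
 [210 210 196 127  42  40  43  56  64  65  60  62  70  75  73  71  62  50
  161 212 214 212]
 [210 208 212 188 136 124  98  47  40  47  50  51  52  61  65  69  67  59
  179 219 213 212]
 [206 206 207 209 196 176 167 168 151  97  46  41  43  45  52  58  57 108
  191 216 213 213]
 [207 205 206 205 208 200 185 200 186 150 143 137 131 132 130 131 129 172
  210 214 213 212]
 [211 210 208 207 207 207 195 198 195 191 199 202 199 199 198 199 196 209
  214 213 212 212]]
```

```bash
cat > m2.py <<'E'
from h import *
from scipy.optimize import minimize,least_squares
np.set_printoptions(precision=4,suppress=True)
I={n:np.mean([ctrl.get_image(n).astype(float) for _ in range(3)],0).mean(2) for n in("top","scene")}
# box
q=[((70,224),.110),((189,241),.110),((205,143),.093),((89,125),.093)]
P=np.array([at_z("top",u,z)[:2] for u,z in q]);print("lid corners",P)
L=np.array([[-.12,.14],[-.12,-.14],[.12,-.14],[.12,.14]])
def tf(p,L):c,s=np.cos(p[2]),np.sin(p[2]);return L@np.array([[c,s],[-s,c]])+p[:2]
r=least_squares(lambda p:(tf(p,L)-P).ravel(),[.63,.2,0]);print("box",r.x,r.cost,"lock",tf(r.x,np.array([[-.08,0]])))
# lock from both
for n,u in(("top",(131.5,215)),("scene",(309.3,97.7))):print(n,at_z(n,u,.115))
for n,a,b in(("top",(127,213.5),(136,216.6)),("scene",(307.3,99.1),(311.4,96.2))):
    d=at_z(n,b,.113)-at_z(n,a,.113);print(n,"slot yaw deg",np.degrees(np.arctan2(d[1],d[0]))%180,np.linalg.norm(d))
# rack strip
m=(I["top"]>185).astype(np.uint8);m[:,:299]=0;m[:175]=0;m[250:]=0;m[:,396:]=0
m=cv2.morphologyEx(m,2,np.ones((5,5)))if 0 else m
n_,lab,st,_=cv2.connectedComponentsWithStats(m);k=1+np.argmax(st[1:,4])
c=cv2.convexHull(np.argwhere(lab==k)[:,::-1].astype(np.int32));R_=cv2.minAreaRect(c);print("strip",R_,st[k])
bx=cv2.boxPoints(R_);print(np.array([at_z("top",u,.075) for u in bx]),at_z("top",R_[0],.075))
print("hole1",at_z("top",(341,221),.075))
# driver handle fit
sub={"top":(300,200,340,232),"scene":(185,190,230,232)}
def sil(p,n):
    Q=[];
    for z in(.081,.148):
        h=.014;X=np.array([[h,h],[h,-h],[-h,-h],[-h,h]]);X=tf(p,X);Q.append(np.c_[X,np.full(4,z)])
    u=proj(n,np.vstack(Q));hull=cv2.convexHull((u*16).astype(np.float32)).round().astype(np.int32)
    m=np.zeros((384*4,512*4),np.uint8);cv2.fillConvexPoly(m,(hull//4)+2,1)
    return cv2.resize(m.astype(np.float32),(512,384),interpolation=cv2.INTER_AREA)
dark={n:np.clip((130-I[n])/50,0,1) for n in I}
def cost(p,per=False):
    o=[]
    for n,(a,b,c,d) in sub.items():
        s=sil(p,n)[b:d,a:c];k=dark[n][b:d,a:c];o.append(np.sum(s*(1-k))*1.0-.5*np.sum(s*k) if n=="top" else np.sum(s*(1-k))-.5*np.sum(s*k))
    return o if per else sum(o)
best=[]
for y0 in np.radians(range(-45,45,15)):
    r=minimize(cost,[.544,-.233,y0],method="Nelder-Mead",options=dict(initial_simplex=np.array([[.544,-.233,y0],[.550,-.233,y0],[.544,-.227,y0],[.544,-.233,y0+.15]])));best.append((r.fun,*r.x[:2],np.degrees(r.x[2])))
print(np.array(sorted(best)))
E
python3 m2.py
```

```text
lid corners [[0.5385 0.3554]
 [0.4899 0.074 ]
 [0.7279 0.0326]
 [0.78   0.3161]]
box [ 0.6341  0.1945 -0.1724] 3.243715243296479e-05 lock [[0.5553 0.2083]]
top [0.5555 0.2084 0.115 ]
scene [0.5566 0.2048 0.115 ]
top slot yaw deg 69.4041773426335 0.02269196180133713
scene slot yaw deg 77.43487823553063 0.016451374019169573
strip ((340.56439208984375, 220.58819580078125), (79.78196716308594, 21.489261627197266), 8.880660057067871) [ 300  205   82   33 1097]
[[ 0.5198 -0.1951  0.075 ]
 [ 0.5721 -0.2052  0.075 ]
 [ 0.5359 -0.4006  0.075 ]
 [ 0.4836 -0.3897  0.075 ]] [ 0.5278 -0.2976  0.075 ]
hole1 [ 0.5268 -0.2986  0.075 ]
[[-184.4631    0.5392   -0.2346  -34.3123]
 [-184.1442    0.5388   -0.2327  -25.6735]
 [-175.5423    0.5393   -0.2324  -10.7218]
 [-171.6379    0.5403   -0.2326   39.6295]
 [-167.3769    0.5398   -0.2329    3.1898]
 [-161.9215    0.5401   -0.2329   19.0125]]
```

```bash
cat > v.py <<'E'
from h import *
o=[]
for n,(a,b) in{"top":(300,198),"scene":(187,193)}.items():
    im=cv2.cvtColor(ctrl.get_image(n),cv2.COLOR_RGB2BGR)
    z=cv2.resize(im[b:b+38,a:a+38],None,fx=10,fy=10,interpolation=cv2.INTER_NEAREST);z=np.clip(z.astype(float)*1.6,0,255).astype(np.uint8)
    w=z.copy();yaw=np.radians(-27);c,s=np.cos(yaw),np.sin(yaw)
    X=np.array([[1,1],[1,-1],[-1,-1],[-1,1]])*.014@np.array([[c,s],[-s,c]])+[.5393,-.2337]
    for zz in(.079,.148):
        u=(proj(n,np.c_[X,np.full(4,zz)])-[a,b]+.5)*10;cv2.polylines(w,[u.round().astype(np.int32)],True,(0,0,255) if zz>.1 else (0,255,0),1)
    o.append(np.hstack([z,w]))
cv2.imwrite("pics/v2.png",cv2.resize(np.vstack(o),(600,600)))
E
python3 v.py
```

```text
(no output)
```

View pics/v2.png

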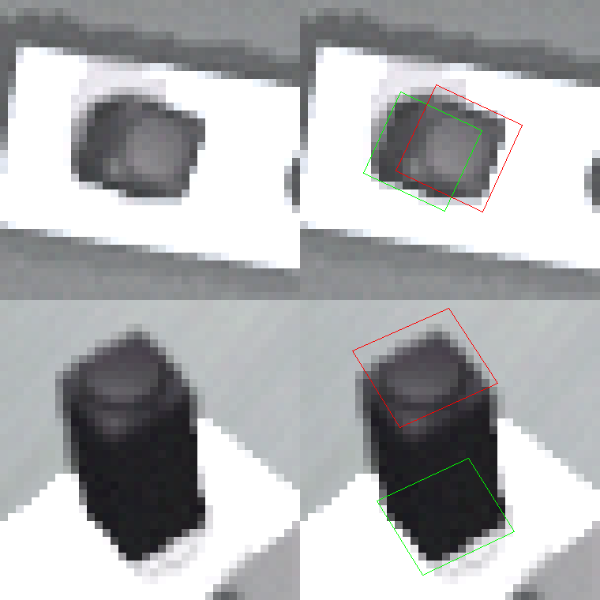

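```bash
python3 - <<'E'
from h import *
for yd in range(-36,1,4):
    y=np.radians(yd);r=[yd]
    for n,z in(("scene",.079),("top",.148)):
        for a in(y,y+np.pi/2):
            p=np.array([.5393,-.2337,z]);d=.014*np.array([np.cos(a),np.sin(a),0]);u=proj(n,np.array([p-d,p+d]));e=u[1]-u[0];r.append(round(e[1]/e[0],2))
    print(r)
s=ctrl.get_state();M=R.from_rotvec(s["tool_rot"]).as_matrix();print(M.round(3))
E
```

```text
[-36, np.float64(2.57), np.float64(-0.31), np.float64(-1.49), np.float64(0.68)]
[-32, np.float64(2.05), np.float64(-0.38), np.float64(-1.75), np.float64(0.58)]
[-28, np.float64(1.68), np.float64(-0.45), np.float64(-2.07), np.float64(0.49)]
[-24, np.float64(1.41), np.float64(-0.52), np.float64(-2.51), np.float64(0.41)]
[-20, np.float64(1.2), np.float64(-0.6), np.float64(-3.13), np.float64(0.33)]
[-16, np.float64(1.03), np.float64(-0.69), np.float64(-4.11), np.float64(0.26)]
[-12, np.float64(0.88), np.float64(-0.79), np.float64(-5.86), np.float64(0.18)]
[-8, np.float64(0.76), np.float64(-0.9), np.float64(-10.04), np.float64(0.11)]
[-4, np.float64(0.65), np.float64(-1.02), np.float64(-33.68), np.float64(0.04)]
[0, np.float64(0.56), np.float64(-1.17), np.float64(25.08), np.float64(-0.03)]
[[ 0.961  0.276 -0.   ]
 [ 0.276 -0.961 -0.   ]
 [-0.     0.    -1.   ]]
```

The handle sits at about -19° (mod 90), squared to the tool at yaw 71°. Next I'll go above it.

```bash
cat > g.py <<'E'
from h import *
import sys
np.set_printoptions(precision=4,suppress=True)
s=ctrl.get_state();M=R.from_rotvec(s["tool_rot"]).as_matrix();yaw=np.degrees(np.arctan2(M[1,0],M[0,0]))
print("t",s["time"],"pos",s["position"],"yaw",yaw,"tilt",M[:2,2],"F",s["ft_force"],"T",s["torque"],"w",s["grip_width"],"j7",s["joint_positions"][6])
if len(sys.argv)>4:
    x,y,z,w=map(float,sys.argv[1:5]);d=M.T@(np.array([x,y,z])-s["position"])/.03;dy=(w-yaw+180)%360-180
    print("dp",d,"turn",-dy/5)
E
python3 g.py .5393 -.2337 .20 71
```

```text
t 2.3 pos [ 0.1795 -0.6248  0.2226] yaw 16.03186014678003 tilt [-0.     -0.0001] F [ 0.0234  0.0323 -0.0841] T [ 0.0064 -0.0419 -0.0142] w 0.9974243262273879 j7 -0.05689956572296379
dp [15.1272 -9.2158  0.7514] turn -10.99362797064399
```

>>> {"api": "move_arm", "payload": {"dp": [[15.13, -9.22, 0.75], [15.13, -9.22, 0.75], [15.13, -9.22, 0.75], [15.13, -9.22, 0.75], [15.13, -9.22, 0.75]], "turn": [-11, -11, -11, -11, -11], "jaw": [1, 1, 1, 1, 1]}}

```text
time: 2.8
position: [0.3497, -0.4393, 0.2122]
tool_rot: [2.729, 1.555, -0.0]
ft_force: [0.9, -0.1, -0.1]
grip_width: 1.004
```

```bash
python3 g.py .5393 -.2337 .20 71
```

```text
t 2.8 pos [ 0.3497 -0.4393  0.2122] yaw 59.34970891489489 tilt [ 0.0003 -0.0008] F [ 0.877  -0.0705 -0.1345] T [-0.0248 -0.0603  0.0353] w 1.0036777028256607 j7 0.2788196391546689
dp [9.1189 1.9414 0.403 ] turn -2.330058217021019
```

>>> {"api": "move_arm", "payload": {"dp": [[9.1, 1.9, 0.4], [9.1, 1.9, 0.4], [9.1, 1.9, 0.4], [9.1, 1.9, 0.4], [9.1, 1.9, 0.4]], "turn": [-2.3, -2.3, -2.3, -2.3, -2.3], "jaw": [1, 1, 1, 1, 1]}}

```text
time: 3.3
position: [0.5194, -0.2562, 0.2016]
tool_rot: [2.565, 1.812, 0.0]
ft_force: [-0.2, -0.4, 0.4]
grip_width: 1.0
```

```bash
python3 g.py .5393 -.2337 .20 71
```

```text
t 3.3 pos [ 0.5194 -0.2562  0.2016] yaw 70.47488675036153 tilt [ 0.0007 -0.0009] F [-0.2089 -0.3581  0.425 ] T [-0.0722 -0.0608 -0.0324] w 1.000222197046138 j7 -0.00924659427259033
dp [0.9298 0.3752 0.0523] turn -0.10502264992769597
```

>>> {"api": "move_arm", "payload": {"dp": [[0.4, 0.2, 0], [0.4, 0.2, 0], [0.4, 0.2, 0]], "turn": [0, 0, 0], "jaw": [1, 1, 1]}}

```text
time: 3.6
position: [0.527, -0.2499, 0.2011]
tool_rot: [2.566, 1.811, -0.002]
ft_force: [-0.2, -1.6, -0.9]
grip_width: 0.998
```

```bash
python3 g.py .5393 -.2337 .094 71; python3 - <<'E'
from h import *
o=[]
for n,(a,b) in{"top":(260,150),"scene":(130,120)}.items():
    im=save(n,n+"3.png");o.append(cv2.resize(im[b:b+130,a:a+130,::-1],(400,400),interpolation=cv2.INTER_CUBIC))
cv2.imwrite("pics/v3.png",np.hstack(o))
E
```

```text
t 3.6 pos [ 0.527  -0.2499  0.2011] yaw 70.43125399193556 tilt [-0.001  -0.0011] F [-0.1816 -1.569  -0.8562] T [-0.0557 -0.0601 -0.0193] w 0.9981103245012918 j7 -0.030246472391796998
dp [0.6507 0.2082 3.5687] turn -0.11374920161288742
```

View pics/v3.png

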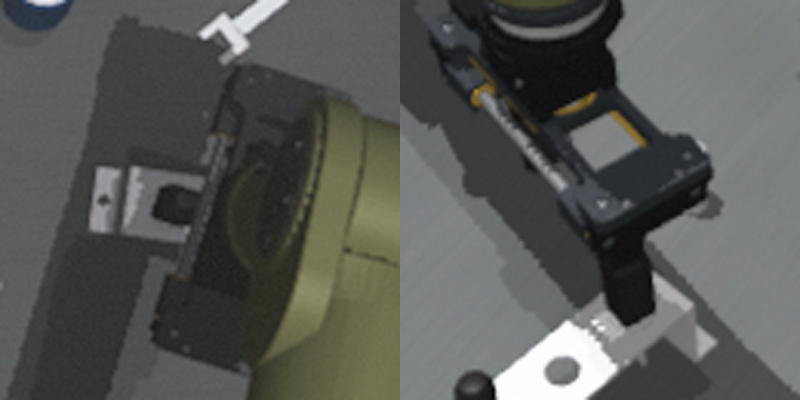

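The jaws straddle the handle, the gripper sits about 20 mm short, and the spanner and awl are clear. I'll centre it and go down.

>>> {"api": "move_arm", "payload": {"dp": [[0.65, 0.2, 0], [0.65, 0.2, 1.4], [0.65, 0.2, 2.6], [0.65, 0.2, 3.4], [0.65, 0.2, 3.4]], "turn": [-0.1, -0.1, -0.1, -0.1, -0.1], "jaw": [1, 1, 1, 1, 1]}}

```text
time: 4.2
position: [0.536, -0.2332, 0.0954]
tool_rot: [-2.556, -1.817, 0.007]
ft_force: [-0.4, -0.1, -0.2]
grip_width: 0.999
```

```bash
python3 g.py .5393 -.2337 .096 71
```

```text
t 4.2 pos [ 0.536  -0.2332  0.0954] yaw 70.81282107258957 tilt [-0.0072  0.0023] F [-0.4031 -0.1097 -0.2369] T [ 0.004  -0.0257 -0.0394] w 0.9985365553362596 j7 -0.09841533256921564
dp [ 0.0205  0.109  -0.0203] turn -0.037435785482085746
```

>>> {"api": "move_arm", "payload": {"dp": [[0, 0.1, 0], [0, 0.1, 0], [0, 0.1, 0], [0, 0.1, 0], [0, 0.1, 0]], "turn": [0, 0, 0, 0, 0], "jaw": [0, -1, -1, -1, -1], "grip_force": 15}}

```text
time: 4.7
position: [0.5433, -0.2331, 0.1]
tool_rot: [2.557, 1.824, 0.001]
ft_force: [0.1, 0.5, -0.4]
grip_width: 0.632
```

>>> {"api": "move_arm", "payload": {"dp": [[0, 0, 0], [0, 0, 0], [0, 0, 0]], "turn": [0, 0, 0], "jaw": [-1, -1, -1], "grip_force": 45}}

```text
time: 5.0
position: [0.5426, -0.2328, 0.0992]
tool_rot: [-2.557, -1.824, 0.001]
ft_force: [-0.9, 0.4, -0.1]
grip_width: 0.357
```

```bash
python3 g.py
```

```text
t 5.0 pos [ 0.5426 -0.2328  0.0992] yaw 71.0089637285095 tilt [-0.0007 -0.    ] F [-0.8924  0.4296 -0.1375] T [ 0.0125  0.078  -0.0331] w 0.35703946257048186 j7 -0.1005422374533342
```

>>> {"api": "move_arm", "payload": {"dp": [[0, 0, 0], [0, 0, 0], [0, 0, 0], [0, 0, 0]], "turn": [0, 0, 0, 0], "jaw": [-1, -1, -1, -1]}}

```text
time: 5.4
position: [0.5427, -0.2329, 0.0991]
tool_rot: [-2.557, -1.824, 0.001]
ft_force: [-1.1, -1.2, 0.6]
grip_width: 0.32
```

```bash
python3 g.py
```

```text
t 5.4 pos [ 0.5427 -0.2329  0.0991] yaw 71.00260543104068 tilt [-0.0005  0.0001] F [-1.06   -1.1989  0.5861] T [-0.0268  0.222   0.0249] w 0.3199964476803616 j7 -0.1005707320639447
```

>>> {"api": "move_arm", "payload": {"dp": [[0, 0, -0.5], [0, 0, -1.7], [0, 0, -3.2], [0, 0, -4.7], [0, 0, -4.7]], "turn": [0, 0, 0, 0, 0], "jaw": [-1, -1, -1, -1, -1]}}

```text
time: 5.9
position: [0.5471, -0.2338, 0.2488]
tool_rot: [2.547, 1.818, 0.011]
ft_force: [0.9, -0.2, -1.4]
grip_width: 0.316
```

```bash
python3 g.py; python3 - <<'E'
from h import *
s=ctrl.get_state()
u=proj("scene",s["position"]-[0,0,.084])[0];print(u)
im=save("scene","s4.png");a,b=int(u[0])-45,int(u[1])-60
cv2.imwrite("pics/v4.png",cv2.resize(im[b:b+80,a:a+90,::-1],None,fx=7,fy=7,interpolation=cv2.INTER_CUBIC))
E
```

```text
t 5.9 pos [ 0.5471 -0.2338  0.2488] yaw 71.0192568373437 tilt [ 0.013 -0.006] F [ 0.8892 -0.2423 -1.3583] T [-0.0155 -0.1941 -0.0022] w 0.31563309088791414 j7 -0.05465511956912916
[204.64431948 197.73635137]
```

View pics/v4.png

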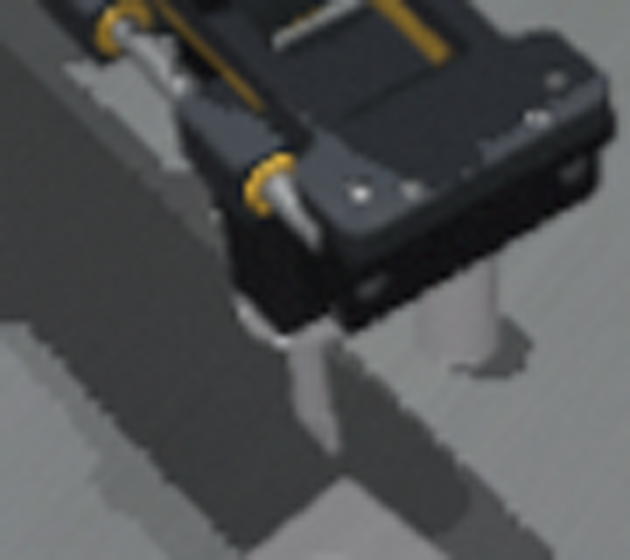

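The blade edge runs from (305,420) to (335,452) in the crop, so the blade lies along yaw -19°, parallel to the jaw axis. The tool yaw needed at the lock is about 162°.

```bash
python3 g.py .5555 .208 .25 162
```

```text
t 5.95 pos [ 0.5455 -0.2334  0.2451] yaw 71.01899489552005 tilt [ 0.008  -0.0038] F [-0.5816 -0.7346 -3.2783] T [-0.0275 -0.0967 -0.0005] w 0.31965165094804504 j7 -0.054869472337764964
dp [14.0221 -4.4671 -0.2166] turn -18.19620102089599
```

>>> {"api": "move_arm", "payload": {"dp": [[1, -0.3, -0.3], [14, -4.5, -0.3], [14, -4.5, -0.3], [14, -4.5, -0.3], [14, -4.5, -0.3]], "turn": [-1.5, -18.2, -18.2, -18.2, -18.2], "jaw": [-1, -1, -1, -1, -1]}}

```text
time: 6.45
position: [0.547, 0.0002, 0.2482]
tool_rot: [-1.728, -2.622, 0.001]
ft_force: [1.1, 0.4, -1.8]
grip_width: 0.32
```

```bash
python3 g.py .5555 .208 .25 162
```

```text
t 6.45 pos [0.547  0.0002 0.2482] yaw 113.22112534676796 tilt [-0.0014 -0.0002] F [ 1.0631  0.3538 -1.7897] T [-0.0092 -0.2581  0.0209] w 0.31983848432081047 j7 0.2796772721830927
dp [ 6.2546  2.9905 -0.0623] turn -9.755774930646407
```

>>> {"api": "move_arm", "payload": {"dp": [[6.25, 3, -0.05], [6.25, 3, -0.05], [6.25, 3, -0.05], [6.25, 3, -0.05], [6.25, 3, -0.05]], "turn": [-9.7, -9.7, -9.7, -9.7, -9.7], "jaw": [-1, -1, -1, -1, -1]}}

```text
time: 6.95
position: [0.5549, 0.215, 0.2501]
tool_rot: [-0.63, -3.075, -0.008]
ft_force: [0.1, 0.7, -1.7]
grip_width: 0.32
```

```bash
python3 g.py .5555 .208 .25 162
```

```text
t 6.95 pos [0.5549 0.215  0.2501] yaw 156.85139438373105 tilt [-0.0022  0.0055] F [ 0.0994  0.7182 -1.7277] T [ 0.0969 -0.1033  0.0656] w 0.32037463609917965 j7 0.5683854832575118
dp [-0.1112 -0.2051  0.0019] turn -1.0297211232537904
```

>>> {"api": "move_arm", "payload": {"dp": [[-0.1, 0, 0.2], [-0.1, 0, 1.1], [-0.1, 0, 1.3], [-0.1, 0, 1.3], [-0.1, 0, 1.3]], "turn": [-1, -1, -1, -1, -1], "jaw": [-1, -1, -1, -1, -1]}}

```text
time: 7.45
position: [0.5608, 0.2048, 0.2121]
tool_rot: [0.523, 3.098, 0.0]
ft_force: [-0.3, 0.0, -1.9]
grip_width: 0.321
```

```bash
python3 g.py .5555 .208 .21 162; cat > look.py <<'E'
from h import *
import sys
s=ctrl.get_state();M=R.from_rotvec(s["tool_rot"]).as_matrix();tip=s["position"]+M@[0,0,.084]
print("pred tip",tip)
o=[]
for n in("top","scene"):
    im=save(n,n+sys.argv[1]+".png");u=proj(n,tip)[0];print(n,u);a,b=(int(u[0])-25,int(u[1])-25)
    z=cv2.resize(im[b:b+50,a:a+50,::-1],(400,400),interpolation=cv2.INTER_CUBIC)
    o.append(z);print(n,"origin",a,b,"scale 8")
cv2.imwrite("pics/l%s.png"%sys.argv[1],np.hstack(o))
E
python3 look.py 5
```

```text
t 7.45 pos [0.5608 0.2048 0.2121] yaw 160.83620718716767 tilt [0.0001 0.0001] F [-0.2964  0.043  -1.9402] T [ 0.0635 -0.2027  0.0196] w 0.32069125348054767 j7 0.6342076643016257
dp [0.2026 0.0409 0.07  ] turn -0.23275856256646535
pred tip [0.56085004 0.20485664 0.12809885]
top [131.53058866 212.57514184]
top origin 106 187 scale 8
scene [311.27739054  94.37605052]
scene origin 286 69 scale 8
```

View pics/l5.png

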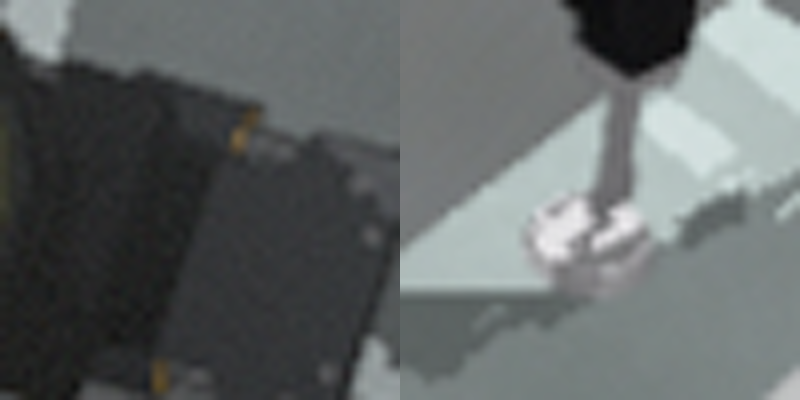

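```bash
python3 - <<'E'
from h import *
np.set_printoptions(precision=4,suppress=True)
s=ctrl.get_state();p=s["position"];print(p)
for z in(.05,.06,.07,.084):
    u=proj("scene",p-[0,0,z])[0];print(z,u,"crop",(u-[286,69]+.5)*8+[400,0])
im=cv2.imread("pics/scene5.png").mean(2).astype(int)
print(im[80:102,300:322])
for u in((309.1,97.65),(308.7,97.65),(308.7,97.25),(309.3,97.7)):print(u,at_z("scene",u,.115))
E
```

```text
[0.5612 0.2051 0.2128]
0.05 [312.9312  83.6838] crop [619.4495 121.4706]
0.06 [312.4969  86.8192] crop [615.975  146.5533]
0.07 [312.0685  89.9117] crop [612.548  171.2932]
0.084 [311.4785  94.1708] crop [607.8281 205.3667]
[[116 116 116 117 117 117 116 116 116 115 114 125 116 108 114 114 139 164
  173 172 182 188]
 [115 116 117 116 116 117 115 115 114 115 134 150 123 106 110 116 164 186
  203 209 195 188]
 [116 116 116 116 116 115 116 115 114 147 174 169 126 110 112 120 188 211
  217 218 214 211]
 [117 118 115 116 115 114 113 126 167 185 190 163 119 109 112 128 199 219
  218 218 218 219]
 [118 117 116 116 115 114 134 165 190 193 191 148 111 111 112 146 204 219
  219 219 218 219]
 [117 116 117 116 114 146 172 186 192 192 192 146 110 112 111 150 191 216
  219 219 219 218]
 [115 117 116 117 162 182 189 191 192 192 192 148 114 111 110 162 188 198
  215 220 220 217]
 [117 116 133 161 186 191 189 190 191 191 191 141 109 112 111 170 191 189
  198 214 219 218]
 [116 133 168 187 190 191 189 189 190 191 177 128 108 112 117 172 191 190
  189 196 199 212]
 [159 176 187 191 193 191 189 189 190 1
[... 621 characters left out ...]
 171 206 209 209 223 227 227 200 148 112 160 218 226 216 192 188
  189 190 158 139]
 [186 175 185 197 222 227 227 228 218 178 131 140 191 222 228 193 156 176
  189 188 174 125]
 [188 167 173 214 226 227 227 206 162 128 181 211 224 193 171 143 127 161
  184 187 156 114]
 [188 167 159 225 228 226 206 153 143 131 206 193 170 139 123 130 153 153
  141 147 130 108]
 [188 185 167 189 227 227 219 166 139 128 157 139 123 119 118 146 152 134
  123 126 128 123]
 [187 182 167 162 186 177 173 146 120 121 123 122 129 128 145 153 135 121
  127 131 130 131]]
(309.1, 97.65) [0.5561 0.2047 0.115 ]
(308.7, 97.65) [0.5552 0.2041 0.115 ]
(308.7, 97.25) [0.5544 0.2055 0.115 ]
(309.3, 97.7) [0.5566 0.2048 0.115 ]
```

```bash
python3 g.py .555 .207 .2035 163.5
```

```text
t 7.55 pos [0.5612 0.2051 0.2128] yaw 160.838459056258 tilt [0.0015 0.0004] F [ 0.5762  0.6943 -2.6193] T [ 0.0665 -0.1326 -0.0391] w 0.31989973084896206 j7 0.6341611531634715
dp [ 0.2172 -0.0086  0.3091] turn -0.5323081887484022
```

>>> {"api": "move_arm", "payload": {"dp": [[0.22, 0, 0], [0.22, 0, 0.1], [0.22, 0, 0.2], [0.22, 0, 0.31], [0.22, 0, 0.31]], "turn": [-0.5, -0.5, -0.5, -0.5, -0.5], "jaw": [-1, -1, -1, -1, -1]}}

```text
time: 8.05
position: [0.5544, 0.2066, 0.2018]
tool_rot: [-0.456, -3.108, 0.001]
ft_force: [-0.2, 0.3, -2.2]
grip_width: 0.317
```

```bash
python3 g.py .555 .207 .1975 163.5
```

```text
t 8.05 pos [0.5544 0.2066 0.2018] yaw 163.30914196642192 tilt [-0.0008 -0.0004] F [-0.1749  0.3158 -2.1957] T [ 0.0641 -0.1062 -0.0062] w 0.3170157677709192 j7 0.6678930578658276
dp [-0.0146  0.0179  0.1424] turn -0.03817160671561624
```

>>> {"api": "move_arm", "payload": {"dp": [[0, 0, 0.05], [0, 0, 0.1], [0, 0, 0.15], [0, 0, 0.2], [0, 0, 0.2]], "turn": [0, 0, 0, 0, 0], "jaw": [-1, -1, -1, -1, -1]}}

```text
time: 8.55
position: [0.5544, 0.207, 0.1961]
tool_rot: [-0.455, -3.108, 0.0]
ft_force: [1.1, -0.0, -2.3]
grip_width: 0.317
```

```bash
python3 g.py; python3 look.py 6
```

```text
t 8.55 pos [0.5544 0.207  0.1961] yaw 163.35457042080344 tilt [-0.0004 -0.0002] F [ 1.0594 -0.0416 -2.2932] T [ 0.0607 -0.1665  0.0077] w 0.3165316665511649 j7 0.6653921230969299
pred tip [0.55435842 0.2069457  0.11212864]
top [132.44522652 215.49198442]
top origin 107 190 scale 8
scene [308.80884678  97.78930098]
scene origin 283 72 scale 8
```

View pics/l6.png

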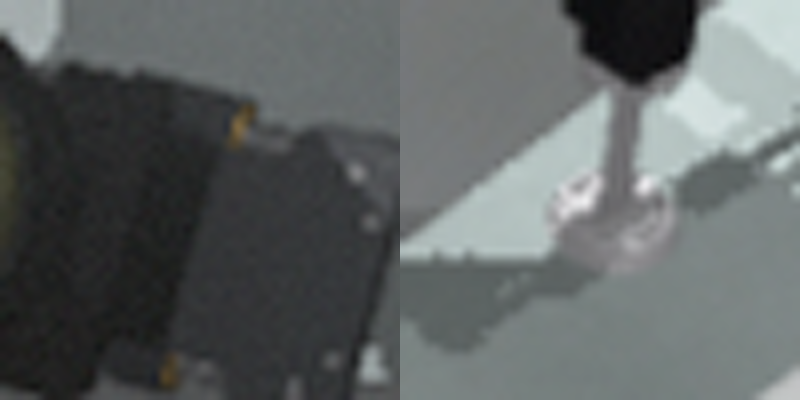

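>>> {"api": "move_arm", "payload": {"dp": [[0, 0, 0.05], [0, 0, 0.1], [0, 0, 0.13], [0, 0, 0.13], [0, 0, 0.13]], "turn": [0, 0, 0, 0, 0], "jaw": [-1, -1, -1, -1, -1]}}

```text
time: 9.15
position: [0.5544, 0.207, 0.1924]
tool_rot: [-0.455, -3.108, 0.0]
ft_force: [0.1, -0.7, -2.8]
grip_width: 0.32
```

```bash
python3 g.py
```

```text
t 9.15 pos [0.5544 0.207  0.1924] yaw 163.35595287549623 tilt [-0.0004 -0.0001] F [ 0.108  -0.6574 -2.8111] T [ 0.1002 -0.0533 -0.0054] w 0.31962925693584526 j7 0.6634828815184819
```

>>> {"api": "move_arm", "payload": {"dp": [[0, 0, 0.05], [0, 0, 0.1], [0, 0, 0.1]], "turn": [0, 0, 0], "jaw": [-1, -1, -1]}}

```text
time: 9.45
position: [0.5543, 0.2072, 0.1893]
tool_rot: [-0.454, -3.108, 0.0]
ft_force: [-1.1, 0.4, -1.5]
grip_width: 0.317
```

```bash
python3 g.py
```

```text
t 9.45 pos [0.5543 0.2072 0.1893] yaw 163.367679612506 tilt [-0.0004  0.0001] F [-1.0973  0.3656 -1.4903] T [0.1814 0.1999 0.0336] w 0.31662945546817994 j7 0.6619337527046532
```

>>> {"api": "move_arm", "payload": {"dp": [[0, 0, 0.1], [0, 0, 0.1]], "turn": [0, 0], "jaw": [-1, -1]}}

```text
time: 9.65
position: [0.5543, 0.2073, 0.1874]
tool_rot: [-0.454, -3.108, 0.0]
ft_force: [-2.7, -0.6, 4.2]
grip_width: 0.318
```

```bash
cat > f.py <<'E'
from h import *
np.set_printoptions(precision=3,suppress=True)
L=[]
for _ in range(6):
    ctrl.get_image("scene");s=ctrl.get_state();L.append(np.r_[s["ft_force"],s["torque"]])
M=R.from_rotvec(s["tool_rot"]).as_matrix();print("mean",np.mean(L,0),"sd",np.std(L,0),"pos",s["position"],"yaw",np.degrees(np.arctan2(M[1,0],M[0,0])),"tilt",M[:2,2],"t",s["time"],"w",s["grip_width"])
E
python3 f.py; python3 look.py 7
```

```text
mean [-3.937 -0.595  5.174 -0.119  0.959  0.022] sd [0.321 0.463 0.544 0.03  0.036 0.025] pos [0.554 0.207 0.187] yaw 163.3669982904271 tilt [-0. -0.] t 9.95 w 0.31970938050447717
pred tip [0.55427925 0.20728321 0.10332928]
top [133.26440437 215.5942685 ]
top origin 108 190 scale 8
scene [308.4984287  100.28560137]
scene origin 283 75 scale 8
```

View pics/l7.png

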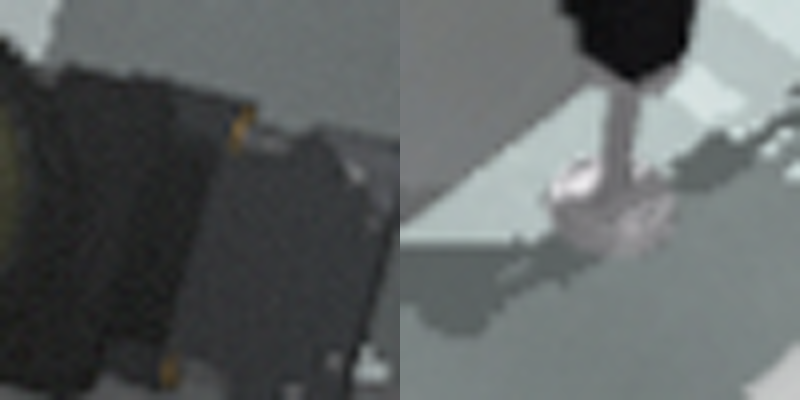

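>>> {"api": "move_arm", "payload": {"dp": [[0.03, 0, 0], [0.03, 0, 0]], "turn": [0, 0], "jaw": [-1, -1]}}

```text
time: 10.25
position: [0.554, 0.2073, 0.1873]
tool_rot: [0.455, 3.107, -0.0]
ft_force: [-1.8, -0.3, 5.8]
grip_width: 0.318
```

```bash
python3 f.py
```

```text
mean [-2.153 -0.63   5.854 -0.176  0.576  0.007] sd [0.38  0.255 0.589 0.018 0.018 0.036] pos [0.554 0.207 0.187] yaw 163.34498683860062 tilt [ 0.001 -0.   ] t 10.55 w 0.31836137181782853
```

>>> {"api": "move_arm", "payload": {"dp": [[0.03, 0, 0.03], [0.03, 0, 0.03]], "turn": [0, 0], "jaw": [-1, -1]}}

```text
time: 10.75
position: [0.5539, 0.2074, 0.1872]
tool_rot: [0.455, 3.106, -0.0]
ft_force: [-2.1, -1.6, 9.3]
grip_width: 0.316
```

```bash
sed -i 's/^L=/np.set_printoptions(precision=4,suppress=True)\nL=/' f.py; python3 f.py
```

```text
mean [-2.2107 -1.4116  8.392  -0.4189  0.5178 -0.008 ] sd [0.2994 0.5697 0.331  0.0175 0.0221 0.0191] pos [0.5539 0.2074 0.1872] yaw 163.32286173997284 tilt [ 0.0028 -0.0004] t 11.05 w 0.319122810560198
```

Pressing a further 1 mm moves the tool only 0.1 mm, so the lid has come up solid at about 10 N net. Next I'll turn clockwise while watching the torque.

>>> {"api": "move_arm", "payload": {"dp": [[0.03, 0, 0], [0.03, 0, 0], [0.03, 0, 0], [0.03, 0, 0]], "turn": [0.5, 1.2, 2, 2.5], "jaw": [-1, -1, -1, -1]}}

```text
time: 11.45
position: [0.5535, 0.2077, 0.1872]
tool_rot: [0.794, 3.036, 0.001]
ft_force: [-1.1, -1.1, 8.3]
grip_width: 0.317
```

```bash
python3 f.py
```

```text
mean [-0.9652 -1.263   8.0989 -0.3409  0.1866 -0.0139] sd [0.3786 0.3901 0.3373 0.0172 0.0194 0.0358] pos [0.5535 0.2077 0.1873] yaw 150.8222552851994 tilt [ 0.0039 -0.0001] t 11.75 w 0.31805033085481066
```

>>> {"api": "move_arm", "payload": {"dp": [[0, 0, 0], [0, 0, 0], [0, 0, 0], [0, 0, 0], [0, 0, 0]], "turn": [0.8, 1.6, 2.4, 3.2, 4], "jaw": [-1, -1, -1, -1, -1]}}

```text
time: 12.25
position: [0.5533, 0.2082, 0.1872]
tool_rot: [1.309, 2.852, 0.003]
ft_force: [-0.8, -0.2, 8.9]
grip_width: 0.317
```

```bash
python3 f.py; python3 look.py 8
```

```text
mean [-1.4921 -0.6972  7.2661 -0.1341  0.2882  0.0099] sd [0.2697 0.1328 0.5163 0.0361 0.0185 0.0245] pos [0.5533 0.2082 0.1873] yaw 130.84310187975268 tilt [0.0037 0.0007] t 12.55 w 0.31807877496149184
pred tip [0.55364025 0.20828241 0.10327226]
top [132.85505443 215.87306087]
top origin 107 190 scale 8
scene [308.46195203 100.00302708]
scene origin 283 75 scale 8
```

View pics/l8.png

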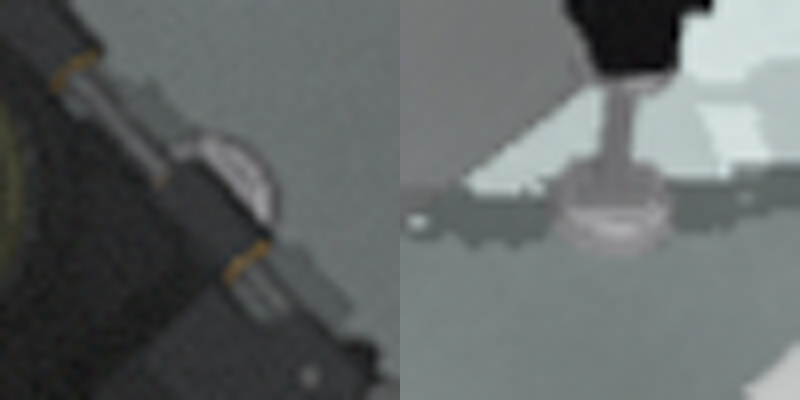

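>>> {"api": "move_arm", "payload": {"dp": [[0, 0, 0], [0, 0, 0], [0, 0, 0], [0, 0, 0], [0, 0, 0]], "turn": [0.8, 1.6, 2.4, 3.2, 4], "jaw": [-1, -1, -1, -1, -1]}}

```text
time: 13.15
position: [0.5533, 0.2088, 0.1873]
tool_rot: [1.785, 2.583, 0.006]
ft_force: [-1.8, 0.9, 7.2]
grip_width: 0.317
```

```bash
python3 f.py
```

```text
mean [-0.7548  0.5665  7.0809  0.1111  0.239   0.0052] sd [0.5292 0.4872 0.4359 0.0217 0.0217 0.0148] pos [0.5533 0.2088 0.1873] yaw 110.86183693973662 tilt [0.0039 0.0015] t 13.45 w 0.3190227123884899
```

>>> {"api": "move_arm", "payload": {"dp": [[0, 0, 0], [0, 0, 0], [0, 0, 0], [0, 0, 0], [0, 0, 0]], "turn": [0.8, 1.6, 2.4, 3.2, 4], "jaw": [-1, -1, -1, -1, -1]}}

```text
time: 13.95
position: [0.5535, 0.2093, 0.1874]
tool_rot: [2.207, 2.234, 0.008]
ft_force: [-0.8, 1.3, 7.2]
grip_width: 0.315
```

```bash
python3 f.py
```

```text
mean [-0.1069  1.646   6.438   0.3408  0.1132  0.0105] sd [0.3888 0.6479 0.1755 0.0366 0.0363 0.027 ] pos [0.5535 0.2093 0.1874] yaw 90.87715910947239 tilt [0.0045 0.0025] t 14.25 w 0.3183898175436562
```

>>> {"api": "move_arm", "payload": {"dp": [[0, 0, 0], [0, 0, 0], [0, 0, 0]], "turn": [0.4, 0.8, 1.2], "jaw": [-1, -1, -1]}}

```text
time: 14.55
position: [0.5536, 0.2094, 0.1874]
tool_rot: [2.319, 2.118, 0.008]
ft_force: [0.5, 1.8, 5.6]
grip_width: 0.32
```

```bash
python3 f.py
```

```text
mean [-0.3153  1.4292  6.0565  0.4434  0.0457  0.0134] sd [0.2931 0.5912 0.4402 0.0287 0.0319 0.0234] pos [0.5536 0.2094 0.1874] yaw 84.88078805732556 tilt [0.0047 0.0027] t 14.85 w 0.3177489566613489
```

>>> {"api": "move_arm", "payload": {"dp": [[0, 0, 0], [0, 0, 0]], "turn": [0.3, 0.6], "jaw": [-1, -1]}}

```text
time: 15.05
position: [0.5536, 0.2094, 0.1874]
tool_rot: [2.373, 2.057, 0.009]
ft_force: [-1.0, 1.6, 5.8]
grip_width: 0.319
```

```bash
python3 f.py
```

```text
mean [-0.5203  1.6594  6.2632  0.4844 -0.007   0.0153] sd [0.3844 0.2351 0.5206 0.0319 0.0201 0.0215] pos [0.5536 0.2094 0.1874] yaw 81.88478701894473 tilt [0.0048 0.0028] t 15.35 w 0.3182914903553577
```

>>> {"api": "move_arm", "payload": {"dp": [[0, 0, 0], [0, 0, 0]], "turn": [0.25, 0.5], "jaw": [-1, -1]}}

```text
time: 15.55
position: [0.5537, 0.2095, 0.1874]
tool_rot: [2.418, 2.005, 0.009]
ft_force: [0.3, 1.3, 7.0]
grip_width: 0.319
```

```bash
python3 f.py
```

```text
mean [ 0.1416  1.5772  6.1994  0.4867 -0.0338  0.0228] sd [0.3199 0.3744 0.2866 0.0324 0.0174 0.0089] pos [0.5536 0.2095 0.1874] yaw 79.38491064364582 tilt [0.0049 0.0029] t 15.85 w 0.31838972897722906
```

>>> {"api": "move_arm", "payload": {"dp": [[0, 0, 0], [0, 0, 0]], "turn": [0.2, 0.4], "jaw": [-1, -1]}}

```text
time: 16.05
position: [0.5537, 0.2096, 0.1874]
tool_rot: [2.452, 1.963, 0.009]
ft_force: [-0.1, 1.5, 7.1]
grip_width: 0.321
```

```bash
python3 f.py
```

```text
mean [ 0.0125  1.5743  6.0979  0.526  -0.0567  0.0224] sd [0.4089 0.3243 0.5451 0.0146 0.036  0.0283] pos [0.5537 0.2095 0.1874] yaw 77.37918016145993 tilt [0.005 0.003] t 16.35 w 0.3168321793863439
```

>>> {"api": "move_arm", "payload": {"dp": [[0, 0, 0], [0, 0, 0]], "turn": [0.15, 0.3], "jaw": [-1, -1]}}

```text
time: 16.55
position: [0.5538, 0.2096, 0.1874]
tool_rot: [2.477, 1.931, 0.009]
ft_force: [-0.0, 0.9, 5.6]
grip_width: 0.319
```

```bash
python3 f.py
```

```text
mean [ 0.2993  1.6233  5.8713  0.5393 -0.0886  0.0482] sd [0.2587 0.5932 0.5713 0.022  0.0264 0.0309] pos [0.5538 0.2096 0.1874] yaw 75.88941651008834 tilt [0.0052 0.003 ] t 16.85 w 0.3208551876089336
```

>>> {"api": "move_arm", "payload": {"dp": [[0, 0, 0], [0, 0, 0]], "turn": [0.15, 0.3], "jaw": [-1, -1]}}

```text
time: 17.05
position: [0.5538, 0.2096, 0.1874]
tool_rot: [2.502, 1.898, 0.01]
ft_force: [-0.2, 2.8, 5.2]
grip_width: 0.32
```

```bash
python3 f.py
```

```text
mean [ 0.133   1.751   5.7847  0.5545 -0.1413  0.078 ] sd [0.282  0.5038 0.3151 0.0172 0.0338 0.0249] pos [0.5538 0.2096 0.1874] yaw 74.39466524797955 tilt [0.0053 0.0031] t 17.35 w 0.319461328367655
```

The torque is climbing (0.022, 0.048, 0.078), so the lock is meeting its stop. One small step more.

>>> {"api": "move_arm", "payload": {"dp": [[0, 0, 0], [0, 0, 0]], "turn": [0.1, 0.18], "jaw": [-1, -1]}}

```text
time: 17.55
position: [0.5539, 0.2097, 0.1874]
tool_rot: [2.517, 1.879, 0.01]
ft_force: [0.1, 1.7, 5.4]
grip_width: 0.318
```

```bash
python3 f.py
```

```text
mean [ 0.4228  1.9208  5.555   0.6046 -0.1873  0.0704] sd [0.5206 0.2518 0.5039 0.0282 0.0363 0.0403] pos [0.5539 0.2097 0.1874] yaw 73.49819019410755 tilt [0.0055 0.0034] t 17.85 w 0.31869739000190356
```

>>> {"api": "move_arm", "payload": {"dp": [[0, 0, 0], [0, 0, 0]], "turn": [0.1, 0.2], "jaw": [-1, -1]}}

```text
time: 18.05
position: [0.5539, 0.2098, 0.1874]
tool_rot: [2.533, 1.857, 0.01]
ft_force: [1.1, 2.0, 6.3]
grip_width: 0.321
```

```bash
python3 f.py; python3 f.py
```

```text
mean [ 0.8196  2.0291  5.3417  0.6522 -0.2298  0.0827] sd [0.4538 0.6747 0.6327 0.0166 0.0422 0.0276] pos [0.5539 0.2098 0.1874] yaw 72.49843259057354 tilt [0.0056 0.0034] t 18.35 w 0.31567603390194365
mean [ 0.6354  1.8318  5.6591  0.6677 -0.232   0.0776] sd [0.6366 0.4664 0.3651 0.0358 0.0219 0.025 ] pos [0.5539 0.2098 0.1874] yaw 72.49758671970109 tilt [0.0057 0.0035] t 18.65 w 0.3199816855429498
```

>>> {"api": "move_arm", "payload": {"dp": [[0, 0, 0], [0, 0, 0]], "turn": [0.15, 0.3], "jaw": [-1, -1]}}

```text
time: 18.85
position: [0.554, 0.2098, 0.1874]
tool_rot: [2.558, 1.823, 0.011]
ft_force: [0.8, 2.1, 5.1]
grip_width: 0.318
```

```bash
python3 f.py; python3 f.py;python3 look.py 9
```

```text
mean [ 0.9066  2.0658  5.2383  0.6862 -0.2951  0.1246] sd [0.3889 0.5375 0.3227 0.0185 0.037  0.0287] pos [0.554  0.2098 0.1874] yaw 71.00739019793592 tilt [0.0058 0.0035] t 19.15 w 0.3215744855113666
mean [ 0.7631  2.2489  5.1594  0.6697 -0.2843  0.1078] sd [0.482  0.4431 0.6271 0.0276 0.0259 0.0117] pos [0.554  0.2098 0.1874] yaw 71.00616862590262 tilt [0.0058 0.0036] t 19.45 w 0.3216022908002097
pred tip [0.55451447 0.21013747 0.10344282]
top [132.05692617 215.52973302]
top origin 107 190 scale 8
scene [309.09293809  99.68287335]
scene origin 284 74 scale 8
```

View pics/l9.png

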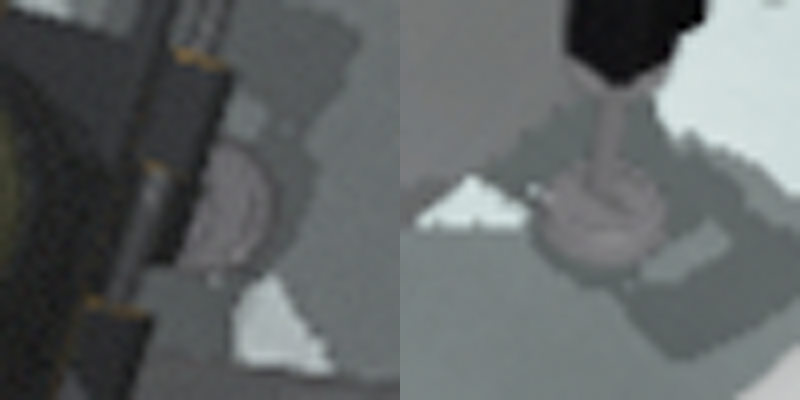

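Torque is about 0.115 N·m, firm against the stop. I'll relax the twist within the slot's play and withdraw.

>>> {"api": "move_arm", "payload": {"dp": [[0, 0, 0], [0, 0, 0], [0, 0, -0.05], [0, 0, -0.15], [0, 0, -0.25]], "turn": [-0.6, -1.3, -1.4, -1.4, -1.4], "jaw": [-1, -1, -1, -1, -1]}}

```text
time: 20.05
position: [0.553, 0.209, 0.1925]
tool_rot: [-2.442, -1.975, -0.006]
ft_force: [1.2, 4.9, -4.3]
grip_width: 0.319
```

```bash
python3 f.py
```

```text
mean [ 3.5004  4.2463 -2.6945  1.2742 -1.114   0.0333] sd [0.431  0.4873 0.3968 0.0539 0.041  0.0159] pos [0.5528 0.209  0.1929] yaw 77.93795268615406 tilt [0.0023 0.0024] t 20.35 w 0.3214024059660144
```

>>> {"api": "move_arm", "payload": {"dp": [[0.05, 0.05, 0], [0.05, 0.05, 0]], "turn": [0, 0], "jaw": [-1, -1]}}

```text
time: 20.55
position: [0.5535, 0.2093, 0.1926]
tool_rot: [-2.442, -1.975, 0.001]
ft_force: [1.3, 3.1, -2.1]
grip_width: 0.318
```

```bash
python3 f.py
```

```text
mean [ 1.0844  3.6642 -3.1853  1.1138 -0.4764  0.0431] sd [0.2293 0.5352 0.7872 0.0488 0.0219 0.0212] pos [0.5534 0.2092 0.1928] yaw 77.96381179544302 tilt [-0.0005  0.0003] t 20.85 w 0.31750260133686165
```

>>> {"api": "move_arm", "payload": {"dp": [[0.09, 0.02, 0], [0.09, 0.02, 0]], "turn": [-0.3, -0.3], "jaw": [-1, -1]}}

```text
time: 21.05
position: [0.5545, 0.2101, 0.1926]
tool_rot: [2.415, 2.008, -0.005]
ft_force: [-0.4, 0.0, -2.3]
grip_width: 0.321
```

```bash
python3 f.py
```

```text
mean [-0.0315 -0.2723 -2.4606  0.0017 -0.0778 -0.0144] sd [0.4671 0.5237 0.3804 0.0147 0.0349 0.0381] pos [0.5548 0.2109 0.193 ] yaw 79.42630073482367 tilt [-0.0003 -0.0008] t 21.35 w 0.32116327181779697
```

Free of load. Now lift straight up.

>>> {"api": "move_arm", "payload": {"dp": [[0, 0, -0.1], [0, 0, -0.3], [0, 0, -0.6], [0, 0, -1.4], [0, 0, -1.9]], "turn": [0, 0, 0, 0, 0], "jaw": [-1, -1, -1, -1, -1]}}

```text
time: 21.85
position: [0.5554, 0.2119, 0.2525]
tool_rot: [2.415, 2.007, 0.003]
ft_force: [1.2, -0.3, -1.2]
grip_width: 0.319
```

```bash
python3 f.py; python3 g.py .5427 -.2329 .25 71
```

```text
mean [ 0.2601 -0.0396 -1.9236 -0.0035 -0.0983 -0.0115] sd [0.7997 0.5499 1.1177 0.0342 0.0589 0.026 ] pos [0.5544 0.2111 0.249 ] yaw 79.45286944344826 tilt [-0.0015 -0.0008] t 22.15 w 0.31769409579439367
t 22.15 pos [0.5544 0.2111 0.249 ] yaw 79.45286944344826 tilt [-0.0015 -0.0008] F [ 0.412  -0.3464 -2.457 ] T [-0.0352 -0.0911 -0.0551] w 0.31769409579439367 j7 -0.7201940947810083
dp [-14.6218   2.3271  -0.02  ] turn 1.6905738886896529
```

>>> {"api": "move_arm", "payload": {"dp": [[-14.6, 2.25, 0], [-14.6, 2.25, 0], [-14.6, 2.25, 0], [-14.6, 2.25, 0], [-14.6, 2.25, 0]], "turn": [1.69, 1.69, 1.69, 1.69, 1.69], "jaw": [-1, -1, -1, -1, -1]}}

```text
time: 22.65
position: [0.5461, -0.0404, 0.2492]
tool_rot: [-2.557, -1.824, 0.002]
ft_force: [0.8, -0.7, -2.4]
grip_width: 0.321
```

```bash
python3 f.py; python3 g.py .541 -.232 .25 71
```

```text
mean [ 0.0015 -1.2707 -2.6004 -0.1254 -0.0612  0.0061] sd [0.6296 3.6691 0.4024 0.405  0.0349 0.0388] pos [ 0.5467 -0.037   0.2495] yaw 71.09046363627262 tilt [-0.0011  0.0011] t 22.95 w 0.3189451295995901
t 22.95 pos [ 0.5467 -0.037   0.2495] yaw 71.09046363627262 tilt [-0.0011  0.0011] F [ 0.3473  1.1642 -2.8212] T [ 0.0353 -0.0517  0.0129] w 0.3189451295995901 j7 -0.36189239019174185
dp [-6.2117  1.9258 -0.0249] turn 0.01809272725452047
```

```bash
python3 - <<'E'
from h import *
o=[]
for n,(a,b) in{"top":(107,190),"scene":(284,74)}.items():
    im=save(n,n+"10.png");o.append(cv2.resize(im[b:b+50,a:a+50,::-1],(400,400),interpolation=cv2.INTER_CUBIC))
cv2.imwrite("pics/l10.png",np.hstack(o))
E
```

```text
(no output)
```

View pics/l10.png

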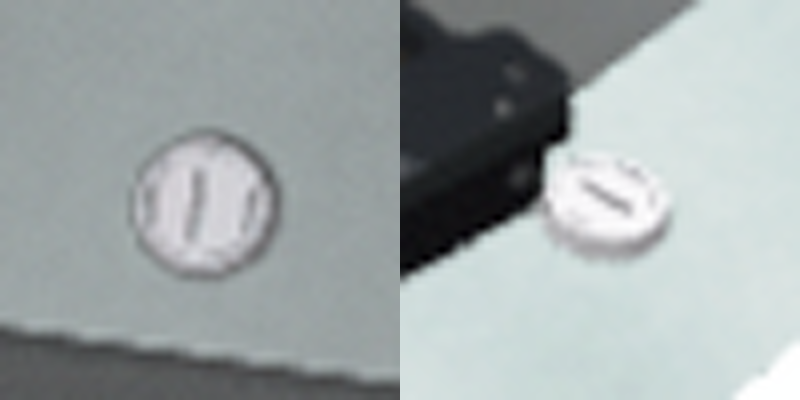

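>>> {"api": "move_arm", "payload": {"dp": [[-6.2, 1.9, 0], [-6.2, 1.9, 0], [-6.2, 1.9, 0], [-6.2, 1.9, 0], [-6.2, 1.9, 0]], "turn": [0, 0, 0, 0, 0], "jaw": [-1, -1, -1, -1, -1]}}

```text
time: 23.55
position: [0.5385, -0.2411, 0.2492]
tool_rot: [2.565, 1.81, -0.006]
ft_force: [-1.0, -0.2, -3.1]
grip_width: 0.32
```

```bash
python3 f.py; python3 g.py .541 -.232 .175 71
```

```text
mean [-0.0019  0.3582 -2.4578  0.0485 -0.0937 -0.0131] sd [0.3508 0.4286 0.8281 0.0502 0.0295 0.0184] pos [ 0.5412 -0.2303  0.2503] yaw 71.23442812706351 tilt [0.0004 0.0004] t 23.85 w 0.31619293043605995
t 23.85 pos [ 0.5412 -0.2303  0.2503] yaw 71.23442812706351 tilt [0.0004 0.0004] F [-0.4593  0.134  -3.8103] T [-0.0374 -0.0844 -0.0207] w 0.31619293043605995 j7 -0.03170335580223349
dp [-0.0573  0.0121  2.5099] turn 0.04688562541269903
```

The slot now stands square to the front edge, from (205,170) to (192,240) in the top crop, so the lock has turned its quarter. Next I'll lower into the end hole by feel.

>>> {"api": "move_arm", "payload": {"dp": [[-0.06, 0, 0.5], [-0.06, 0, 1.6], [-0.06, 0, 2.5], [-0.06, 0, 2.9], [-0.06, 0, 3.1]], "turn": [0, 0, 0, 0, 0], "jaw": [-1, -1, -1, -1, -1]}}

```text
time: 24.35
position: [0.539, -0.2337, 0.1553]
tool_rot: [-2.555, -1.824, 0.002]
ft_force: [-0.1, 0.2, -1.9]
grip_width: 0.317
```

```bash
python3 f.py; python3 g.py .541 -.232 .101 71
```

```text
mean [ 0.4461 -0.1076 -2.2896 -0.0238 -0.0769  0.0083] sd [0.3414 0.6997 0.2895 0.0341 0.0349 0.0333] pos [ 0.5408 -0.2348  0.1586] yaw 71.0095038555442 tilt [ 0.0023 -0.0012] t 24.65 w 0.3196783225779768
t 24.65 pos [ 0.5408 -0.2348  0.1586] yaw 71.0095038555442 tilt [ 0.0023 -0.0012] F [ 0.7916  0.9252 -2.5899] T [-0.0071 -0.0403  0.0011] w 0.3196783225779768 j7 -0.047812170591712215
dp [ 0.0918 -0.0282  1.9201] turn 0.0019007711088420364
```

>>> {"api": "move_arm", "payload": {"dp": [[0.08, 0, 0], [0.08, 0, 0.1], [0.08, 0, 0.25], [0.08, 0, 0.3]], "turn": [0, 0, 0, 0], "jaw": [-1, -1, -1, -1]}}

```text
time: 25.05
position: [0.5402, -0.2321, 0.1474]
tool_rot: [-2.557, -1.824, 0.001]
ft_force: [-0.6, 1.4, -3.0]
grip_width: 0.312
```

```bash
python3 f.py; python3 g.py .541 -.232 .101 71
```

```text
mean [ 0.217  -0.3687 -2.1395 -0.0073 -0.0688 -0.005 ] sd [0.2662 0.586  0.5737 0.0254 0.0267 0.0093] pos [ 0.5407 -0.2323  0.1482] yaw 71.00053081686536 tilt [ 0.0002 -0.0001] t 25.35 w 0.31717519691393503
t 25.35 pos [ 0.5407 -0.2323  0.1482] yaw 71.00053081686536 tilt [ 0.0002 -0.0001] F [ 0.2363 -0.1189 -1.7074] T [-0.0119 -0.0852  0.0028] w 0.31717519691393503 j7 -0.05473193345733941
dp [0.0141 0.0058 1.5744] turn 0.00010616337307283175
```

In the hole (tip at 0.064) with no contact. Going down.

>>> {"api": "move_arm", "payload": {"dp": [[0, 0, 0.3], [0, 0, 0.7], [0, 0, 1.1], [0, 0, 1.4], [0, 0, 1.5]], "turn": [0, 0, 0, 0, 0], "jaw": [-1, -1, -1, -1, -1]}}

```text
time: 25.85
position: [0.5395, -0.2318, 0.1011]
tool_rot: [-2.555, -1.823, 0.002]
ft_force: [0.2, -0.2, -1.9]
grip_width: 0.318
```

```bash
python3 f.py; python3 g.py .541 -.232 .099 71
```

```text
mean [ 0.0126  0.0143 -2.3821 -0.02   -0.0845 -0.012 ] sd [0.409  0.4295 0.5365 0.0318 0.0292 0.0327] pos [ 0.5411 -0.2325  0.1038] yaw 71.00233489530983 tilt [ 0.0011 -0.0006] t 26.15 w 0.32252322345254286
t 26.15 pos [ 0.5411 -0.2325  0.1038] yaw 71.00233489530983 tilt [ 0.0011 -0.0006] F [ 0.27   -0.8745 -1.5681] T [-0.0007 -0.1295 -0.0207] w 0.32252322345254286 j7 -0.06945157824518625
dp [ 0.0132 -0.0084  0.1593] turn 0.00046697906196868644
```

>>> {"api": "move_arm", "payload": {"dp": [[0, 0, 0.06], [0, 0, 0.12], [0, 0, 0.15]], "turn": [0, 0, 0], "jaw": [-1, -1, -1]}}

```text
time: 26.45
position: [0.5407, -0.2323, 0.0991]
tool_rot: [2.557, 1.824, -0.0]
ft_force: [-1.8, 0.8, 4.9]
grip_width: 0.315
```

```bash
python3 f.py
```

```text
Traceback (most recent call last):
  File "f.py", line 6, in <module>
    ctrl.get_image("scene");s=ctrl.get_state();L.append(np.r_[s["ft_force"],s["torque"]])
    ~~~~~~~~~~~~~~^^^^^^^^^
ValueError: 200 camera calls are used up
```

The collar is resting on the strip. The camera budget is used up. I'll release gently.

>>> {"api": "move_arm", "payload": {"dp": [[0, 0, -0.02], [0, 0, -0.02], [0, 0, -0.02], [0, 0, -0.02], [0, 0, -0.02]], "turn": [0, 0, 0, 0, 0], "jaw": [-0.3, -0.2, 0, 0.5, 1], "grip_force": 10}}

```text
time: 27.2
position: [0.5406, -0.2322, 0.0992]
tool_rot: [2.557, 1.825, -0.0]
ft_force: [0.1, -0.0, 0.3]
grip_width: 0.591
```

>>> {"api": "move_arm", "payload": {"dp": [[0, 0, 0], [0, 0, 0], [0, 0, 0], [0, 0, 0], [0, 0, 0]], "turn": [0, 0, 0, 0, 0], "jaw": [1, 1, 1, 1, 1]}}

```text
time: 27.7
position: [0.5406, -0.2323, 0.0993]
tool_rot: [2.557, 1.824, -0.0]
ft_force: [0.3, 0.2, 1.3]
grip_width: 0.978
```

```bash
python3 g.py
```

```text
t 27.7 pos [ 0.5406 -0.2323  0.0993] yaw 71.00242063743464 tilt [ 0.     -0.0001] F [0.252  0.2074 1.263 ] T [-0.0412 -0.0671 -0.0029] w 0.9778167477164268 j7 -0.0708586522253098
```

Weight is off the gripper. Retreat straight up.

>>> {"api": "move_arm", "payload": {"dp": [[0, 0, -0.6], [0, 0, -1.8], [0, 0, -3.2], [0, 0, -4.6], [0, 0, -5]], "turn": [0, 0, 0, 0, 0], "jaw": [1, 1, 1, 1, 1]}}

```text
time: 28.2
position: [0.5429, -0.2329, 0.2548]
tool_rot: [2.551, 1.82, 0.006]
ft_force: [-0.3, 0.1, 0.5]
grip_width: 1.001
```

>>> {"api": "move_arm", "payload": {"dp": [[0, 0, 0], [0, 0, 0], [0, 0, 0], [0, 0, 0], [0, 0, 0]], "turn": [0, 0, 0, 0, 0], "jaw": [1, 1, 1, 1, 1]}}

```text
time: 28.7
position: [0.5401, -0.2321, 0.2479]
tool_rot: [-2.556, -1.823, 0.002]
ft_force: [-0.8, 0.2, -0.4]
grip_width: 0.999
```

```bash
python3 g.py; python3 -c "
from bench import ctrl
print(ctrl.close_job())"
```

```text
t 28.7 pos [ 0.5401 -0.2321  0.2479] yaw 71.00580759141356 tilt [-0.0019  0.0009] F [-0.7644  0.1958 -0.3956] T [-0.0068 -0.0877 -0.0382] w 0.9991669719916857 j7 -0.03278367173118471
the job is handed in; nothing more can be done
None
```

I locked the box lid with the wide flat-blade driver, hung the driver back in its own end hole of the rack, and handed the job in at 28.7 s.

- **Pressing:** I set the blade in the slot and pressed until the lid came up solid, at about 10 N net.
- **Turning:** I turned clockwise about 90° at the tool until the torque rose to about 0.115 N·m at the stop. That is slightly over the 0.1 N·m called plenty and under the 0.2 N·m limit.
- **Lock check:** A picture after withdrawing shows the slot square to the lid's front edge, a quarter turn from where it began.
- **Rack check:** The driver entered the hole without contact and its collar met the strip at the original height. After release the gripper came away with no load.

I could not check the hung driver or the bystanders by picture at the end, because the 200 camera calls ran out on averaging force readings. The driver's hanging is confirmed only by force and position.

While I withdrew the blade there was a side load of about 5 N and a small clockwise twist in the slot. I relieved both before lifting out. The two camera estimates of the lock's position differed by about 3 mm along the slot, so I aimed between them and centred by feel.

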